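# Third hand for the nest box: hold the front panel home while it is screwed

### The job

A colleague is putting a wooden bird nest box together and needs a third hand. Take the front panel (the one with the round hole and the perch) out of the rack, stand its lower edge fully down in the groove along the front of the box floor, perch outwards and its ends flush with the box's sides, and gently press it flat against the front edges of both side boards with a steady push of about 12 N for the screws. Finish while still holding and pressing it like that (keep it up for at least two seconds and do not let go at the end), and leave everything else where it is.

Things in the scene. Friction and masses are not known exactly. Their poses are not given: they have to be found in the camera images.
- front_mid (a point): Centre of the front panel: plywood 10 mm thick (its x), 150 mm wide (its y), 140 mm high (its z), 0.12 to 0.2 kg, with a round 36 mm hole just above this point. Its x points out of its outer face, where the perch sits. At the start it stands upright in one of the rack's slots, perch away from the robot; its top edge, 70 mm above this point, is free to be pinched across the 10 mm.
- perch_tip (a point): Free end of the perch, a light wooden dowel 10 mm thick that stands 40 mm straight out of the front panel's outer face, on its middle line, 42 mm above its lower edge (28 mm below the panel's centre).
- front_panel: The same front panel as a body; origin at the middle of its lower edge, axes as for its centre.
- nest_box: The open nest box on its white board, all fixed. Origin at table level, mid-way between the side boards, in the plane of their front edges; x points straight out of its open front (away from the robot, up to 20 degrees askew), y to its left, z up. 150 mm wide (y -75 to 75), 150 mm deep (x -150 to 0), top 161 mm up, floor 30 mm up, empty, no roof. Panel centre when home: x 5, y 0, z 91 mm here.
- groove (a point): Middle of the bottom of the groove along the front of the box's floor; axes as the nest box. The groove is 18 mm wide (from 2 mm behind to 16 mm before the plane of the side boards' front edges), 9 mm deep, its bottom 21 mm above the table, open at both ends; a 10 mm thick lip, top 30 mm above the table, closes it in front. The white board is 12 mm high and ends 45 mm before that plane.
- box_walls: The box's three upright boards together (back and both sides), rigid 10 mm plywood, 30 to 161 mm above the table. Origin and axes as the nest box. The front edges of the two side boards (each 10 mm wide, at y -75 to -65 and 65 to 75 mm) take the push of the panel; a panel that is home ends level with their tops and outer faces.
- rack: Dark wooden rack for panels, fixed, 190 mm (its x) by 170 mm (its y); origin under its middle at table level. Its two slots run along its y at x = -40 and +40 mm, 14 mm wide, between teeth that reach 62 mm above the table; the slot bottoms are 12 mm above the table. Which slot holds which panel varies.
- side_panel: Plain plywood panel without hole or perch, 10 x 150 x 131 mm, standing in the other slot of the rack (slots 80 mm apart). Origin at the middle of its lower edge. To be left alone.
- driver: Blue and black cordless screwdriver lying on its side, about 190 x 150 x 46 mm. Left alone.
- screw_dish: Round steel dish with screws, 90 mm wide, 24 mm high. Left alone.
- roof_panel: Roof panel of the nest box lying flat, 165 x 170 x 20 mm with its battens. Left alone.
- spray_bottle: White and green spray bottle, 58 mm wide, 172 mm high. Left alone.
- shampoo: Amber shampoo bottle with a yellow label, 52 mm wide, 150 mm high. Left alone.
- seed_feeder: Green plastic bird seed feeder, an open tray of 55 x 105 x 50 mm. Left alone.
Things that resemble listed ones, but are neither listed nor needed, are in the scene too. Leave any green, orange or turquoise look-alike of the front_panel alone.

How it is judged:
By the outcome, as a careful person would: the job done as asked, in the order asked, and still so for the second after the job is handed in, while the arm keeps its last pose, push and grip.
It also fails if it takes over 64 s, if anything falls off the work surface, if the arm or the gripper's body presses on something with over 40 N, if the wrist force passes 120 N, or if a joint passes its speed limit or range.

### The arm

A 6-joint arm with a two-finger parallel gripper is mounted at the origin on the work surface. World frame = base frame: x ahead of the robot, y to its left, z up, the work surface at z = 0. Lengths are in m, angles in rad, forces in N, time in s.
With the tool pointing down it reaches from about 0.35 to 0.725 m from the base axis. Payload 4.3 kg.
Tool frame: the origin (TCP) lies at the very end of the fingers, on their centre line; the grasp point (between the pads) lies 19 mm behind it; z points along the fingers, y is the line along which they close (so a half turn about z gives the same grasp; the last joint's range is limited). The gripper opens to 85 mm and grips with 20 to 120 N. Pads are 22 mm wide; open, the fingers measure 114 mm over their backs; the gripper's body (76 mm by 85 mm) begins 54 mm behind the grasp point. The pads swing forward as they close: fully open they stand 13 mm farther back than shut.
Start: joints at [1.097, 0.377, 0.081, 1.274, 0, 1.46], TCP at [0.205, 0.537, 0.231] pointing down, gripper open.
Joint ranges: [-2.72, 2.72], [-0.84, 1.66], [-1.02, 1.22], [-1.77, 2.12], [-1.37, 1.28], [-3.14, 3.14]. Speed limits (rad/s): [2.57, 2.57, 3.14, 3.14, 3.14, 3.14].

### API

Orientations are given as a rotation vector (axis times angle).
In Python, from station import env, cams gives the robot as it stands. The module is installed in compiled form; this text tells all that it offers.
- The arm moves only by the shell command python3 -m crank 'ROWS' [OPENING] [FORCE]. ROWS is JSON, a list of rows, each a list of 6 numbers: the shift along the tool's x, y, z in units of 30 mm (1.0 is 30 mm), then the turn, a rotation vector about the tool's x, y, z in units of 8 degrees (1.0 is 8 degrees). In form: [[x, y, z, ax, ay, az], ...]. A call has 1 to 5 rows; each row shifts and turns the commanded pose from where the row before left it, along the tool's axes as they then stand; what a row does not reach is not made up. A row lasts 1/10 s, in which the tool goes at most 50 mm and 8.59 degrees, less where a joint would pass 70% of its speed; a pose out of reach is approached as far as the arm can. A call is refused whole if a number of a shift passes 1 or a number of a turn 1, either way. A call with a gripper value outside its range is refused whole. OPENING is the opening in per cent of the stroke, from 0 (shut) to 100 (fully open), set as the call begins (- or left out, the last holds). The fingers move at their own pace and stop on an object; FORCE is the grip in N (left out, the last holds). Time passes only in rows, so rows that do not move let the fingers close. It gives the time, the measured TCP pose, the force, the opening and the grip force at its end, in the units of the state.
- env.sense(): the state, without advancing time (a new reading comes with each control period).
- cams.snapshot(name): name is "side" or "top"; returns a dict with "frame" (384x512x3 uint8, red, green, blue), "range_z" (384x512 float32, m along the optical axis (not along the pixel's ray), 0 where there is no reading), "K" (3x3 intrinsics, pixels), "D" ([k1, k2, p1, p2, k3] as OpenCV has them; the pictures are not rectified), "extrinsics" (4x4, takes a point from world to camera coordinates). Camera axes: x right, y down, z forward; pixel columns grow to the right and rows downward; lengths in m; the calibration is good to about 2 mm. A picture is of the moment at which its call begins.
- env.sign_off(): hands the job in; it is judged then, once.
The state is a dict: "time": time; "joint_positions": joint angles; "qd": joint speeds; "joint_torque": joint torques, N m; "tcp_pos": TCP position; "tool_rot": TCP orientation; "wrist_force": force on the tool from outside, world axes, zero at the start; "wrist_torque": the same for the moment, N m; "gripper_width": finger opening in m; "grip_force": force on a finger pad.
Only numpy, scipy, OpenCV 4.12 (cv2) and the standard library are available. Lean on these libraries where they do the work, as an engineer would, in place of code of your own. Each camera call takes 0.05 s, during which the arm holds its last target. There are 200 camera calls.

## Working session

There is one attempt and no reset: what is moved stays moved. The work goes in short steps, Python scripts to look and compute and a shell command to move; the robot and the scene stay as the last step left them, time stands still between calls to the robot, and variables do not carry over. Pictures are saved under pics/ and viewed, at most 10 in all, crops included, and the job is handed in when it is done.

```bash
mkdir -p pics
cat > h.py <<'E'
import numpy as np, cv2
from scipy.spatial.transform import Rotation as R
from station import env, cams
def grab(n):
    s=cams.snapshot(n); np.savez('%s.npz'%n,**{k:np.asarray(v) for k,v in s.items()}); return s
def load(n): return dict(np.load('%s.npz'%n))
def pts(s,uv):
    uv=np.asarray(uv,float).reshape(-1,2)
    n=cv2.undistortPoints(uv.reshape(-1,1,2),s['K'],s['D']).reshape(-1,2)
    z=s['range_z'][uv[:,1].round().astype(int),uv[:,0].round().astype(int)]
    pc=np.c_[n*z[:,None],z]; E=s['extrinsics']
    return (pc-E[:3,3])@E[:3,:3]
def cloud(s):
    v,u=np.mgrid[0:384,0:512]; return pts(s,np.c_[u.ravel(),v.ravel()]).reshape(384,512,3)
E
python3 - <<'E'
from h import *
for n in('top','side'):
    s=grab(n); cv2.imwrite('pics/%s0.png'%n,cv2.resize(s['frame'][:,:,::-1],(800,600),interpolation=cv2.INTER_CUBIC))
st=env.sense(); print(st['tcp_pos'],R.from_rotvec(st['tool_rot']).as_matrix().round(3),st['gripper_width'],st['time'])
E
```

```text
[0.20432751 0.53684716 0.23045805] [[-0.935  0.356 -0.001]
 [ 0.356  0.935 -0.002]
 [ 0.    -0.002 -1.   ]] 0.08552931222150077 0.1
```

View pics/top0.png

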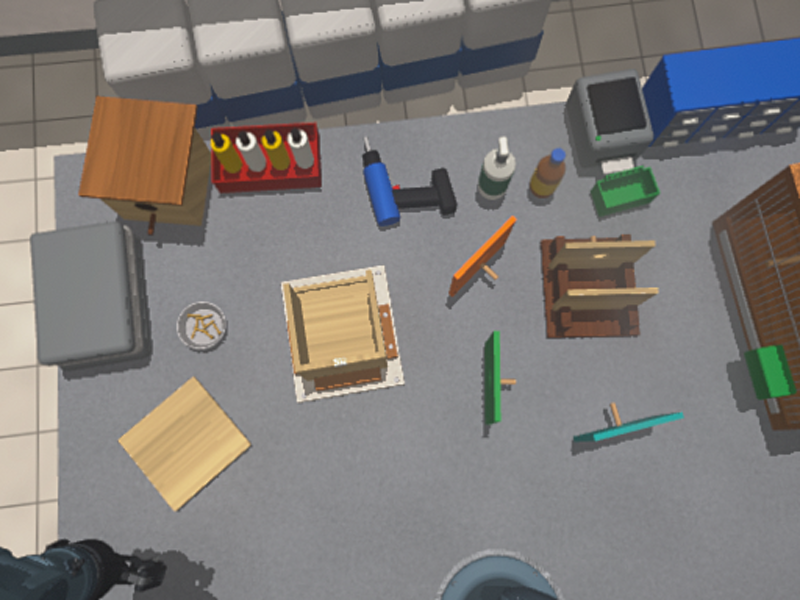

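View pics/side0.png

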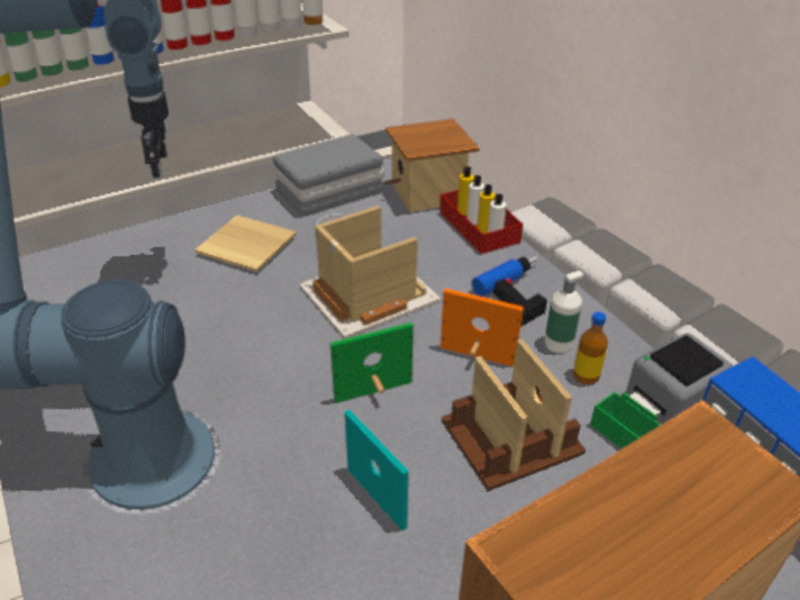

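Run:
```python
from h import *
s=load('top'); C=cloud(s); f=s['frame'].astype(int)
# box & panel tops: project height bands
def rect(m,name):
    p=C[m]; 
    if len(p)<10: print(name,len(p));return
    r=cv2.minAreaRect((p[:,:2]*1000).astype(np.float32)); print(name,len(p),r, 'z',np.median(p[:,2]).round(4))
    print(cv2.boxPoints(r).round(0).tolist())
v,u=np.mgrid[0:384,0:512]; k=512/800
def roi(a,b,c,d): return (u>a*k)&(u<b*k)&(v>c*k)&(v<d*k)
z=C[...,2]
rect(roi(270,410,255,410)&(z>.152)&(z<.17),'boxtop')
rect(roi(270,410,255,410)&(z>.005)&(z<.017),'board')
rect(roi(540,665,232,268)&(z>.125)&(z<.17),'far')
rect(roi(540,665,280,312)&(z>.125)&(z<.17),'near')
for n in [(420,262),(420,295)]: pass
im=s['frame'][:,:,::-1]
a=cv2.resize(im[165:265,175:265],(540,600),interpolation=cv2.INTER_CUBIC)
cv2.imwrite('pics/c1.png',a)
S=load('side'); 
b=cv2.resize(S['frame'][210:315,280:380,::-1],(571,600),interpolation=cv2.INTER_CUBIC); cv2.imwrite('pics/c2.png',b)
```

```text
boxtop 689 ((523.56982421875, 222.3051300048828), (150.85824584960938, 149.92030334472656), 3.095890760421753) z 0.161
[[444.0, 293.0], [452.0, 143.0], [603.0, 152.0], [595.0, 301.0]]
board 1278 ((530.77783203125, 226.01104736328125), (258.07135009765625, 291.26739501953125), 83.3177719116211) z 0.0117
[[371.0, 115.0], [660.0, 81.0], [690.0, 337.0], [401.0, 371.0]]
far 372 ((600.6798095703125, -254.76913452148438), (150.3678436279297, 12.449808120727539), 84.51884460449219) z 0.1494
[[587.0, -329.0], [600.0, -330.0], [614.0, -181.0], [602.0, -179.0]]
near 301 ((521.5948486328125, -249.24169921875), (151.50552368164062, 11.657133102416992), 84.87663269042969) z 0.1413
[[509.0, -324.0], [521.0, -325.0], [534.0, -174.0], [523.0, -173.0]]
```

View pics/c1.png

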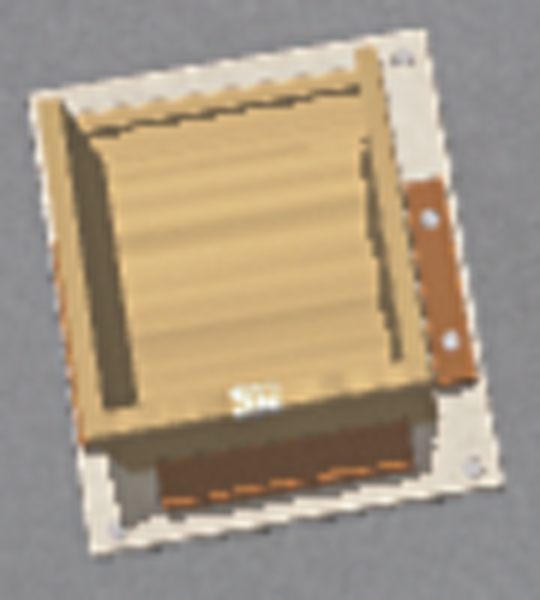

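View pics/c2.png

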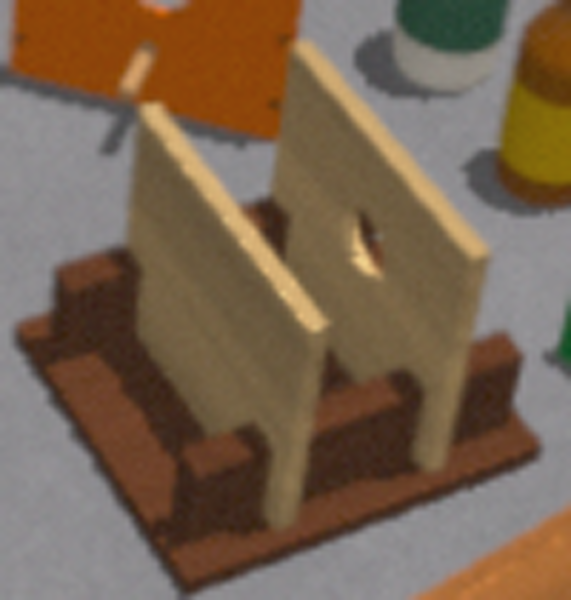

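```bash
cat >> h.py <<'E'
from scipy.optimize import least_squares
def sdr(q,x0,x1,y0,y1):  # signed distance to rectangle
    c=np.array([(x0+x1)/2,(y0+y1)/2]); hh=np.array([(x1-x0)/2,(y1-y0)/2]); d=np.abs(q-c)-hh
    return np.linalg.norm(np.maximum(d,0),axis=1)+np.minimum(d.max(1),0)
def loc(p,g): return (p-g[:2])@np.array([[np.cos(g[2]),-np.sin(g[2])],[np.sin(g[2]),np.cos(g[2])]])
U=[(-150,0,65,75),(-150,0,-75,-65),(-150,-140,-75,75)]
# area fit: maximise smoothed overlap: points inside minus; two-sided via hinge on both point->shape and shape->points
from scipy.spatial import cKDTree
def fit(p,rects,g0):
    sam=np.vstack([np.stack(np.meshgrid(np.arange(a+1,b,2),np.arange(c+1,d,2)),-1).reshape(-1,2) for a,b,c,d in rects])
    def f(g):
        q=loc(p,g); a=np.maximum(np.min([sdr(q,*r) for r in rects],0),0)
        b=np.maximum(cKDTree(q).query(sam)[0]-1.5,0)
        return np.r_[a/np.sqrt(len(a)),b/np.sqrt(len(b))]
    from scipy.optimize import minimize
    r=minimize(lambda g:np.sum(np.minimum(np.abs(f(g*[1,1,.01])),.3)),np.array(g0)/[1,1,.01],method='Nelder-Mead',options=dict(xatol=.02,fatol=1e-5,initial_simplex=np.array(g0)/[1,1,.01]+np.array([[0,0,0],[4,0,0],[0,4,0],[0,0,4]])))
    return r.x*[1,1,.01],r.fun
E
cat > m.py <<'E'
from h import *
for n in('top','side'):
    s=load(n); C=cloud(s)*1000; P=C.reshape(-1,3)
    def near(c,r,z0,z1): return P[(np.linalg.norm(P[:,:2]-c,axis=1)<r)&(P[:,2]>z0)&(P[:,2]<z1)]
    b=near((523,222),125,157,166); print(n,'box',len(b),np.median(b[:,2]).round(1),fit(b[:,:2],U,[599,226,.054]))
    b=near((601,-255),90,148,157); print(n,'far',len(b),np.median(b[:,2]).round(1),fit(b[:,:2],[(-5,5,-75,75)],[601,-255,-.09]))
    for z in (60,85,110,135):
        b=near((601,-255),90,z,z+10); print(z,len(b),b.mean(0).round(1) if len(b) else '',np.ptp(b,axis=0).round(0) if len(b) else '')
E
python3 m.py
```

```text
top box 635 161.1 (array([5.98589141e+02, 2.25994546e+02, 5.48609026e-02]), np.float64(1.723668143641798))
top far 219 151.5 (array([ 6.00935585e+02, -2.55530814e+02, -8.89456164e-02]), np.float64(2.3008990669495772))
60 272 [ 584.7 -247.8   63.2] [137. 147.  10.]
85 64 [ 573.2 -251.7   90. ] [ 95. 150.  10.]
110 79 [ 577.  -249.9  114.9] [ 96. 147.  10.]
135 176 [ 547.2 -252.3  140.7] [ 96. 149.  10.]
side box 229 159.1 (array([5.99174312e+02, 2.23666308e+02, 4.68604882e-02]), np.float64(38.030684768603486))
side far 161 150.2 (array([ 6.02073679e+02, -2.55583003e+02, -9.34059382e-02]), np.float64(7.17916372473548))
60 198 [ 579.4 -269.5   63.8] [126. 148.  10.]
85 136 [ 571.1 -258.6   89.7] [ 93. 152.  10.]
110 163 [ 574.6 -261.4  115.1] [ 93. 155.  10.]
135 242 [ 557.7 -257.1  140.2] [ 91. 152.  10.]
```

```bash
cat >> h.py <<'E'
def T(yaw): # tool down, tool y at world yaw angle
    y=np.array([np.cos(yaw),np.sin(yaw),0]); z=np.array([0,0,-1.]); return np.c_[np.cross(y,z),y,z]
def plan(p,yaw,step=1.,Rt=None,show=True):
    st=env.sense(); c=np.array(st['tcp_pos']); r=R.from_rotvec(st['tool_rot']); rt=R.from_matrix(T(yaw)) if Rt is None else Rt; n=0; rows=[]
    while n<60:
        d=r.inv().apply(np.array(p)-c)/.03; w=(r.inv()*rt).as_rotvec()/np.radians(8)
        if max(abs(d).max(),abs(w).max())<.02: break
        d=d/max(1,abs(d).max()/step,np.linalg.norm(d)/1.6); w=w/max(1,np.linalg.norm(w))
        row=np.r_[d,w].round(2); rows.append(row); c=c+r.apply(row[:3]*.03); r=r*R.from_rotvec(row[3:]*np.radians(8)); n+=1
    for i in range(0,len(rows),5): print('['+','.join('[%s]'%','.join('%g'%x for x in q+0.) for q in rows[i:i+5])+']')
E
python3 -c "
from h import *
plan([.601,-.2555,.25],-.09)"
```

```text
[[-1,-0.92,-0.03,0,0,1],[-1,-0.69,-0.03,0,0,1],[-1,-0.5,-0.02,0,0,1],[-1,-0.34,-0.02,0,0,1],[-1,-0.19,-0.02,0,0,1]]
[[-1,-0.04,-0.02,0,0,1],[-1,0.1,-0.02,0,0,1],[-1,0.24,-0.02,0,0,1],[-1,0.39,-0.02,0,0.01,1],[-1,0.56,-0.03,-0.01,0,0.29]]
[[-1,0.62,-0.03,0,0,0],[-1,0.62,-0.03,0,0,0],[-1,0.62,-0.02,0,0,0],[-1,0.62,-0.03,0,0,0],[-1,0.62,-0.02,0,0,0]]
[[-1,0.62,-0.03,0,0,0],[-1,0.62,-0.02,0,0,0],[-1,0.62,-0.03,0,0,0],[-1,0.62,-0.02,0,0,0],[-1,0.62,-0.03,0,0,0]]
[[-1,0.62,-0.02,0,0,0],[-1,0.62,-0.03,0,0,0],[-1,0.62,-0.02,0,0,0],[-1,0.62,-0.03,0,0,0],[-1,0.61,-0.02,0,0,0]]
[[-0.74,0.46,-0.02,0,0,0]]
```

```bash
python3 -m crank '[[-1,-0.9,-0.1,0,0,1],[-1,-0.7,-0.1,0,0,1],[-1,-0.5,-0.1,0,0,1],[-1,-0.3,-0.1,0,0,1],[-1,-0.2,-0.1,0,0,1]]' 50 40
python3 -m crank '[[-1,0,0,0,0,1],[-1,0.1,0,0,0,1],[-1,0.2,0,0,0,1],[-1,0.4,0,0,0,1],[-1,0.6,0,0,0,0.3]]'
python3 -m crank '[[-1,0.6,0,0,0,0],[-1,0.6,0,0,0,0],[-1,0.6,0,0,0,0],[-1,0.6,0,0,0,0],[-1,0.6,0,0,0,0]]'
python3 -m crank '[[-1,0.6,0,0,0,0],[-1,0.6,0,0,0,0],[-1,0.6,0,0,0,0],[-1,0.6,0,0,0,0],[-1,0.6,0,0,0,0]]'
python3 -m crank '[[-0.5,0.6,0,0,0,0],[-0.5,0.6,0,0,0,0],[-0.5,0.6,0,0,0,0],[-0.5,0.6,0,0,0,0],[0,0,0,0,0,0]]'
python3 -c "
from h import *
plan([.601,-.2555,.116],-.09)
print(env.sense())"
```

```text
time: 0.6
tcp_pos: [0.2827, 0.3821, 0.246]
tool_rot: [-1.599, -2.704, 0.001]
wrist_force: [1.0, 0.0, -1.2]
gripper_width: 0.0426
grip_force: 0.0
time: 1.1
tcp_pos: [0.3545, 0.2418, 0.246]
tool_rot: [-2.323, -2.114, 0.001]
wrist_force: [0.0, -0.3, 0.4]
gripper_width: 0.0425
grip_force: 0.0
time: 1.6
tcp_pos: [0.4305, 0.084, 0.246]
tool_rot: [-2.321, -2.117, 0.001]
wrist_force: [0.9, 0.2, 0.7]
gripper_width: 0.0427
grip_force: 0.0
time: 2.1
tcp_pos: [0.5064, -0.0736, 0.2458]
tool_rot: [-2.32, -2.117, 0.001]
wrist_force: [1.5, 0.4, 0.5]
gripper_width: 0.0428
grip_force: 0.0
time: 2.6
tcp_pos: [0.5738, -0.1405, 0.245]
tool_rot: [-2.323, -2.115, 0.001]
wrist_force: [0.9, 0.6, -0.8]
gripper_width: 0.0427
grip_force: 0.0
[[-0.87,0.29,1,0,0,-0.03],[-0.87,0.29,1,0,0,0],[-0.87,0.29,1,0,0,0],[-0.87,0.29,1,0,0,0],[-0.26,0.09,0.3,0,0,0]]
{'time': 2.6, 'joint_positions': array([-3.47262018e-01,  4.08512585e-01,  1.62708982e-01,  1.32536658e+00,
       -3.70478203e-04,  1.31705309e+00]), 'qd': array([ 0.02042941, -0.03755833, -0.05203738,  0.01710135,  0.01634701,
        0.01116297]), 'joint_torque': array([ -0.4601949 , -47.49020219,  27.94394553,  -0.16532703,
        -0.06737797,  -0.06843763]), 'tcp_pos': array([ 0.57376219, -0.1404651 ,  0.24502391]), 'tool_rot': array([-2.32273177e+00, -2.11507157e+00,  7.88546346e-04]), 'wrist_force': array([ 0.88930602,  0.64384345, -0.78358487]), 'wrist_torque': array([ 0.00571731, -0.05019896, -0.04274249]), 'grip_force': 0.0, 'gripper_width': 0.0426944594639598}
```

```bash
python3 -m crank '[[-1,0.3,0,0,0,0],[-1,0.3,0,0,0,0],[-1,0.3,0,0,0,0],[-0.74,0.35,0.3,0,0,0],[0,0,1,0,0,0]]'
python3 -m crank '[[0,0,1,0,0,0],[0,0,1,0,0,0],[0,0,0.6,0,0,0],[0,0,0.4,0,0,0],[0,0,0,0,0,0]]'
python3 -c "
from h import *
plan([.601,-.2555,.116],-.09)
s=grab('side');cv2.imwrite('pics/c3.png',cv2.resize(s['frame'][180:315,270:400,::-1],(578,600),interpolation=cv2.INTER_CUBIC))"
```

```text
time: 3.1
tcp_pos: [0.6017, -0.2574, 0.2093]
tool_rot: [2.319, 2.11, 0.003]
wrist_force: [0.6, 0.5, -0.2]
gripper_width: 0.0429
grip_force: 0.0
time: 3.6
tcp_pos: [0.598, -0.2525, 0.1153]
tool_rot: [-2.317, -2.115, 0.002]
wrist_force: [0.4, 0.2, 0.0]
gripper_width: 0.0427
grip_force: 0.0
[[-0.09,0.11,-0.02,-0.03,-0.01,-0.01]]
```

View pics/c3.png

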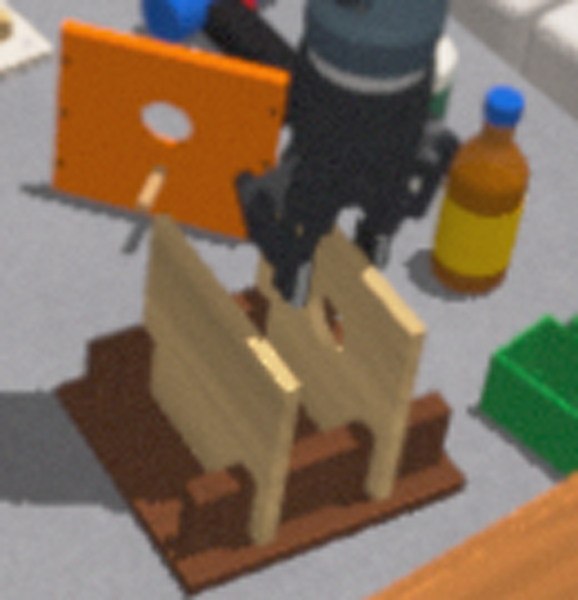

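The fingers straddle the far panel (near finger tip at crop ~(290,295), the other one behind it), with the hole just below the pads. Small correction, then close and lift.

```bash
python3 -m crank '[[-0.1,0.1,0,0,0,0],[0,0,0,0,0,0],[0,0,0,0,0,0],[0,0,0,0,0,0],[0,0,0,0,0,0]]' 0 60
python3 -m crank '[[0,0,0,0,0,0],[0,0,0,0,0,0],[0,0,0,0,0,0]]'
python3 -m crank '[[0,0,-0.3,0,0,0],[0,0,-0.5,0,0,0],[0,0,-0.6,0,0,0],[0,0,-0.8,0,0,0],[0,0,-0.8,0,0,0]]'
python3 -m crank '[[0,0,-0.8,0,0,0],[0,0,-0.8,0,0,0],[0,0,-0.6,0,0,0],[0,0,-0.3,0,0,0],[0,0,0,0,0,0]]'
cat > q.py <<'E'
from h import *
# panel pose in tool frame from clouds of both cameras
st=env.sense(); c=np.array(st['tcp_pos'])*1000; r=R.from_rotvec(st['tool_rot'])
P=np.vstack([cloud(grab(n)).reshape(-1,3)[load(n)['range_z'].ravel()>0] for n in('top','side')])*1000
q=r.inv().apply(P-c); np.save('q.npy',q)
m=(abs(q[:,0])<110)&(abs(q[:,1])<14)&(q[:,2]>-45)&(q[:,2]<115)
p=q[m]; print(len(p),p.min(0),p.max(0))
for a in (0,1,2): print('xyz'[a],np.percentile(p[:,a],[.5,1,2,5,50,95,98,99,99.5]).round(1))
cl=r.as_matrix(); print('world tool',cl.round(3).tolist(),c)
E
python3 q.py
```

```text
time: 4.15
tcp_pos: [0.6034, -0.2578, 0.119]
tool_rot: [2.319, 2.115, 0.001]
wrist_force: [-0.8, -1.2, 5.9]
gripper_width: 0.0094
grip_force: 59.4
time: 4.45
tcp_pos: [0.6034, -0.2578, 0.119]
tool_rot: [2.319, 2.115, 0.001]
wrist_force: [-0.4, 0.6, 5.1]
gripper_width: 0.0091
grip_force: 59.4
time: 4.95
tcp_pos: [0.6017, -0.2565, 0.2078]
tool_rot: [-2.319, -2.116, 0.0]
wrist_force: [-0.0, 0.3, -1.8]
gripper_width: 0.0092
grip_force: 58.4
time: 5.45
tcp_pos: [0.6029, -0.2572, 0.2835]
tool_rot: [2.319, 2.116, 0.001]
wrist_force: [0.7, 0.3, -1.4]
gripper_width: 0.0092
grip_force: 58.5
2747 [-77.15305546 -13.86477079 -44.87501716] [ 77.57558569  13.72007424 111.99402099]
x [-75.3 -75.  -74.3 -72.4   2.6  70.7  74.6  75.1  75.4]
y [-12.7 -11.6  -9.1  -7.4  -5.    2.5   5.2   7.5   9.2]
z [-42.6 -40.4 -34.8 -32.4  37.2 101.6 106.3 107.8 109. ]
world tool [[0.091, 0.996, 0.002], [0.996, -0.091, -0.001], [-0.001, 0.002, -1.0]] [ 602.87059783 -257.16935224  283.53415728]
```

Run:
```python
from h import *
q=np.load('q.npy'); m=(abs(q[:,0])<72)&(abs(q[:,1]+5)<5)&(q[:,2]>5)&(q[:,2]<100); p=q[m]
for i in range(5):
    A=np.c_[p[:,0],p[:,2],np.ones(len(p))]; x=np.linalg.lstsq(A,p[:,1],rcond=None)[0]; e=abs(A@x-p[:,1]); p=p[e<2.5]
print('y=ax+bz+c',x,len(p))
m=(abs(q[:,1])<7)&(abs(q[:,0])<100)
def edge(sel,a,b,sgn):
    p=q[m&sel]; k=np.floor(p[:,b]/8); o=[]
    for j in np.unique(k):
        t=p[k==j]; 
        if len(t)>4: o.append((t[:,b].mean(),(t[:,a]*sgn).max()*sgn))
    o=np.array(o); s=np.polyfit(o[:,0],o[:,1],1); return s.round(4),len(o),np.median(o[:,1]).round(1)
print('bottom z(x)',edge((q[:,2]>60)&(q[:,2]<118)&(abs(q[:,0])<73),2,0,1))
print('top z(x)',edge((q[:,2]<0)&(q[:,2]>-40)&(abs(q[:,0])<73)&(abs(q[:,0])>15),2,0,-1))
print('left x(z)',edge((q[:,2]>-28)&(q[:,2]<104)&(q[:,0]>60),0,2,1))
print('right x(z)',edge((q[:,2]>-28)&(q[:,2]<104)&(q[:,0]<-60),0,2,-1))
S=load('side')
C=(S['extrinsics']@[.6,-.257,.25,1])[:3]; print((S['K']@C/C[2])[:2])
```

```text
y=ax+bz+c [-0.01124294 -0.00971227 -4.70903494] 1448
bottom z(x) (array([2.10000e-03, 1.09135e+02]), 19, np.float64(109.2))
top z(x) (array([-2.00000e-02, -3.33363e+01]), 18, np.float64(-33.2))
left x(z) (array([3.00000e-03, 7.55621e+01]), 17, np.float64(75.5))
right x(z) (array([ 2.90000e-03, -7.55932e+01]), 17, np.float64(-75.3))
[352.14993341 204.85587401]
```

```bash
python3 -c "
from h import *
plan([.6066,.2261,.310],.054,step=.9)"
```

```text
[[0.9,-0.07,-0.05,-0.01,-0.01,-1],[0.9,0.05,-0.05,0,0,-0.04],[0.9,0.06,-0.05,0,0,0],[0.9,0.06,-0.05,0,0,0],[0.9,0.06,-0.06,0,0,0]]
[[0.9,0.06,-0.05,0,0,0],[0.9,0.06,-0.06,0,0,0],[0.9,0.05,-0.05,0,0,0],[0.9,0.06,-0.06,0,0,0],[0.9,0.05,-0.05,0,0,0]]
[[0.9,0.06,-0.06,0,0,0],[0.9,0.05,-0.05,0,0,0],[0.9,0.06,-0.06,0,0,0],[0.9,0.05,-0.05,0,0,0],[0.9,0.06,-0.06,0,0,0]]
[[0.9,0.05,-0.05,0,0,0],[0.9,0.06,-0.06,0,0,0],[0.76,0.05,-0.04,0,0,0]]
```

```bash
python3 -m crank '[[0.2,0,-0.3,0,0,-0.3],[0.5,0,-0.4,0,0,-0.4],[0.7,0,-0.3,0,0,-0.33],[0.8,0.06,0,0,0,0],[0.9,0.06,0,0,0,0]]'
python3 -m crank '[[0.9,0.06,0,0,0,0],[0.9,0.06,0,0,0,0],[0.9,0.06,0,0,0,0],[0.9,0.06,0,0,0,0],[0.9,0.06,0,0,0,0]]'
python3 -m crank '[[0.9,0.06,0,0,0,0],[0.9,0.06,0,0,0,0],[0.9,0.06,0,0,0,0],[0.9,0.06,0,0,0,0],[0.9,0.06,0,0,0,0]]'
python3 -m crank '[[0.8,0.05,0,0,0,0],[0.6,0,0,0,0,0],[0.3,0,0,0,0,0],[0,0,0,0,0,0],[0,0,0,0,0,0]]'
python3 -c "
from h import *
plan([.6066,.2261,.310],.054)"
```

```text
time: 6.05
tcp_pos: [0.6042, -0.1625, 0.3118]
tool_rot: [-2.162, -2.278, 0.0]
wrist_force: [0.0, 1.5, -1.4]
gripper_width: 0.0091
grip_force: 58.5
time: 6.55
tcp_pos: [0.6056, -0.0264, 0.3116]
tool_rot: [-2.16, -2.279, 0.001]
wrist_force: [0.3, 0.1, -1.4]
gripper_width: 0.0092
grip_force: 58.5
time: 7.05
tcp_pos: [0.6073, 0.1087, 0.3116]
tool_rot: [-2.16, -2.279, 0.001]
wrist_force: [0.7, -0.5, -1.6]
gripper_width: 0.0093
grip_force: 58.5
time: 7.55
tcp_pos: [0.6071, 0.1571, 0.3122]
tool_rot: [2.163, 2.278, -0.001]
wrist_force: [-0.4, -0.2, -1.2]
gripper_width: 0.0094
grip_force: 58.5
[[1,0.05,0.03,0,0,-0.01],[1,0.04,0.03,0,0,0],[0.3,0.02,0.01,0,0,0]]
```

```bash
python3 -m crank '[[0.7,0.05,0,0,0,0],[0.8,0.06,0,0,0,0],[0.6,0,0,0,0,0],[0.2,0,0,0,0,0],[0,0,0,0,0,0]]'
python3 -m crank '[[0,0,0.5,0,0,0],[0,0,0.9,0,0,0],[0,0,0.9,0,0,0],[0,0,0.9,0,0,0],[0,0,0.5,0,0,0]]'
python3 -m crank '[[0,0,0.3,0,0,0],[0,0,0,0,0,0],[0,0,0,0,0,0]]'
cat > b.py <<'E'
from h import *
import sys
# points in nest frame (mm)
g=np.array([598.6,225.7,.054])
plan([.6066,.2261,.128],.054); st=env.sense(); print('tcp nest',loc(st['tcp_pos'][None,:2]*1000,g),st['tcp_pos'][2],st['wrist_force'].round(1))
ims=[]
for n,(a,b,c,d) in dict(top=(170,270,170,270),side=(120,220,190,290)).items():
    s=grab(n); P=cloud(s).reshape(-1,3)*1000; q=np.c_[loc(P[:,:2],g),P[:,2]]; np.save('n_%s.npy'%n,q)
    zt=float(st['tcp_pos'][2])*1000+33
    for nm,x0,x1,z0,z1 in(('panel',-5,22,zt-8,zt+4),('panel-body',-5,22,zt-100,zt-40),('boards',-150,-12,100,158),('boardtop',-130,-12,158,165)):
        t=q[(q[:,0]>x0)&(q[:,0]<x1)&(q[:,2]>z0)&(q[:,2]<z1)&(abs(q[:,1])<95)]
        for s_ in(1,-1):
            w=t[t[:,1]*s_>60]
            if len(w): print(n,nm,s_,len(w),'y',np.percentile(w[:,1],[2,50,98]).round(1),'x',np.percentile(w[:,0],[2,50,98]).round(1))
    ims.append(cv2.resize(s['frame'][a:b,c:d,::-1],(400,400),interpolation=cv2.INTER_CUBIC))
cv2.imwrite('pics/%s.png'%sys.argv[1],np.hstack(ims))
E
python3 b.py d1
```

```text
time: 8.05
tcp_pos: [0.6068, 0.2269, 0.3122]
tool_rot: [2.162, 2.279, -0.001]
wrist_force: [-0.4, -0.5, -1.7]
gripper_width: 0.0091
grip_force: 58.5
time: 8.55
tcp_pos: [0.6058, 0.225, 0.1988]
tool_rot: [-2.163, -2.276, 0.005]
wrist_force: [-0.5, -0.0, -1.1]
gripper_width: 0.0092
grip_force: 58.5
time: 8.85
tcp_pos: [0.6073, 0.2263, 0.1932]
tool_rot: [2.163, 2.278, 0.001]
wrist_force: [0.4, 0.8, -0.2]
gripper_width: 0.009
grip_force: 58.5
[[0,-0.01,1,0.01,0,-0.02],[-0.01,-0.01,1,0,0,0],[0,0,0.17,0,0,0]]
tcp nest [[8.72825679 0.17794548]] 0.1932226295504546 [ 0.4  0.8 -0.2]
top panel -1 11 y [-73.8 -70.6 -67.2] x [ 3.2  6.9 12.6]
top panel-body -1 4 y [-74.1 -73.4 -72.6] x [-3.2  1.4  3. ]
top boards 1 3 y [73.1 74.8 75.4] x [-149.9 -149.6 -140.3]
side panel -1 18 y [-79.  -71.1 -64.4] x [ 0.7  6.1 14. ]
side panel-body 1 47 y [60.2 68.3 78.8] x [-4.2  3.   6.9]
side panel-body -1 80 y [-77.8 -72.8 -62.3] x [-4.3  4.7 12.7]
side boards 1 437 y [60.4 64.5 72.8] x [-147.1  -69.7  -14.4]
side boards -1 626 y [-78.6 -73.6 -65.8] x [-148.9  -85.2  -13.6]
side boardtop 1 33 y [61.2 66.  71.2] x [-123.4  -82.7  -15.8]
side boardtop -1 86 y [-78.5 -70.8 -63.7] x [-128.2  -73.8  -14.7]
```

View pics/d1.png

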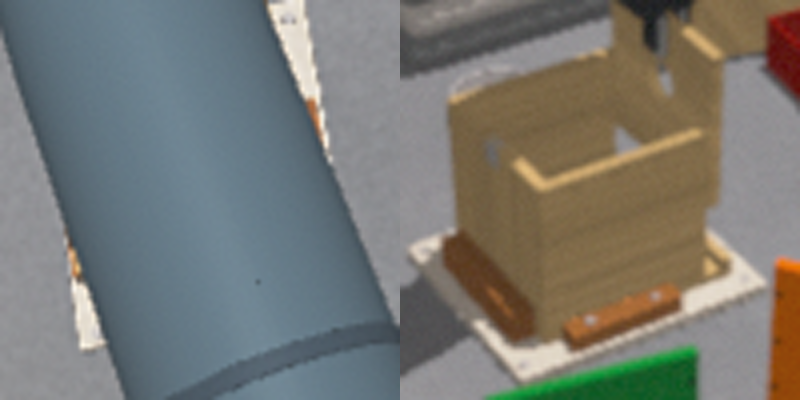

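Run:
```python
from h import *
q=np.load('n_side.npy')
o=q[(q[:,0]>-130)&(q[:,0]<-5)&(q[:,2]>60)&(q[:,2]<150)&(abs(q[:,1]+75)<6)]
k=np.floor(o[:,0]/25)
for j in np.unique(k): t=o[k==j]; print('board x',t[:,0].mean().round(),len(t),np.percentile(t[:,1],[5,25,50,75]).round(1))
o=q[(q[:,0]>0)&(q[:,0]<17)&(q[:,2]>100)&(q[:,2]<222)&(q[:,1]<-60)&(q[:,1]>-85)].reshape(-1,3)
k=np.floor(o[:,0]/3)
for j in np.unique(k): t=o[k==j]; print('panel x',t[:,0].mean().round(1),len(t),np.percentile(t[:,1],[5,25,50,75]).round(1))
# bottom-edge height/ image rows
s=load('side'); print(s['K'][0,0],s['extrinsics'].round(3).tolist())
cv2.imwrite('pics/e1.png',cv2.resize(s['frame'][110:215,255:290,::-1],None,fx=5.7,fy=5.7,interpolation=cv2.INTER_CUBIC))
```

```text
board x -127.0 36 [-79.4 -74.7 -73.4 -72.5]
board x -113.0 160 [-77.5 -75.4 -73.8 -72.4]
board x -88.0 165 [-76.9 -75.3 -74.  -72.5]
board x -62.0 161 [-78.  -75.3 -73.9 -72.6]
board x -38.0 146 [-77.5 -75.8 -74.3 -72.7]
board x -15.0 124 [-78.1 -75.3 -74.  -72.7]
panel x 1.8 43 [-78.2 -74.8 -72.7 -66.1]
panel x 4.1 34 [-78.4 -73.7 -71.4 -66.9]
panel x 7.4 27 [-77.1 -74.8 -73.4 -70.6]
panel x 10.4 28 [-76.3 -74.5 -73.5 -72.5]
panel x 13.2 14 [-75.1 -73.2 -71.7 -71.3]
panel x 15.5 1 [-69.2 -69.2 -69.2 -69.2]
482.53913506752446 [[0.872, -0.49, 0.009, -0.424], [-0.296, -0.541, -0.787, 0.273], [0.391, 0.683, -0.617, 1.247], [0.0, 0.0, 0.0, 1.0]]
```

View pics/e1.png

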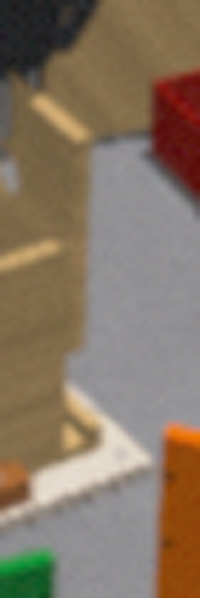

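```bash
python3 -m crank '[[0,0,0.4,0,0,0],[0,0,0.6,0,0,0],[0,0,0.4,0,0,0],[0,0,0.2,0,0,0],[0,0,0,0,0,0]]'
python3 -m crank '[[0,-0.02,0.1,0,0,0],[0,0,0.1,0,0,0],[0,0,0.1,0,0,0],[0,0,0,0,0,0],[0,0,0,0,0,0]]'
python3 -c "
from h import *
st=env.sense();print(loc(st['tcp_pos'][None,:2]*1000,np.array([598.6,225.7,.054])))"
```

```text
time: 9.45
tcp_pos: [0.6059, 0.2266, 0.143]
tool_rot: [-2.162, -2.278, 0.003]
wrist_force: [0.7, -0.2, -1.4]
gripper_width: 0.009
grip_force: 58.6
time: 9.95
tcp_pos: [0.6062, 0.2267, 0.1354]
tool_rot: [-2.163, -2.279, -0.0]
wrist_force: [0.7, 0.0, -0.8]
gripper_width: 0.0095
grip_force: 58.6
[[7.68797906 0.61975057]]
```

```bash
for i in 1 2; do python3 -m crank '[[0,0,0.06,0,0,0],[0,0,0.05,0,0,0],[0,0,0,0,0,0],[0,0,0,0,0,0]]' | egrep 'tcp|force'; done
```

```text
tcp_pos: [0.6062, 0.2267, 0.1319]
wrist_force: [-0.2, -0.1, -2.1]
grip_force: 58.6
tcp_pos: [0.6061, 0.2267, 0.1286]
wrist_force: [-0.1, -0.3, -0.5]
grip_force: 58.6
```

```bash
for i in 1 2 3; do python3 -m crank '[[0,0,0.03,0,0,0],[0,0,0,0,0,0],[0,0,0,0,0,0]]' | egrep 'tcp|wrist'; done
```

```text
tcp_pos: [0.6064, 0.2268, 0.1281]
wrist_force: [-0.4, 0.5, 0.2]
tcp_pos: [0.6066, 0.2269, 0.128]
wrist_force: [-2.0, 0.0, 4.9]
tcp_pos: [0.6067, 0.2269, 0.128]
wrist_force: [-2.7, 0.0, 9.9]
```

```bash
python3 -m crank '[[-0.03,0,-0.06,0,0,0],[0,0,0,0,0,0],[0,0,0.01,0,0,0],[0,0,0,0,0,0]]' | egrep 'tcp|wrist'
python3 -m crank '[[0,-0.05,0,0,0,0],[0,-0.03,0,0,0,0],[0,0,0,0,0,0],[0,0,0,0,0,0]]' | egrep 'tcp|wrist'
python3 -m crank '[[0,-0.02,0,0,0,0],[0,0,0,0,0,0],[0,0,0,0,0,0]]' | egrep 'tcp|wrist'
```

```text
tcp_pos: [0.6065, 0.2258, 0.128]
wrist_force: [-0.8, -0.2, 5.3]
tcp_pos: [0.6049, 0.2258, 0.128]
wrist_force: [2.6, 0.9, 3.0]
tcp_pos: [0.6048, 0.2258, 0.128]
wrist_force: [5.7, -0.2, 3.0]
```

```bash
python3 -m crank '[[0,-0.03,0,0,0,0],[0,0,0,0,0,0],[0,0,0,0,0,0],[0,0,0,0,0,0]]' | egrep 'tcp|wrist|rot'
python3 -c "
from h import *
st=env.sense();print(st['wrist_force'],st['wrist_torque'],R.from_rotvec(st['tool_rot']).as_matrix().round(4).tolist())"
sed -i 's/^    for nm.*/    for nm,x0,x1,z0,z1 in(("panel",2,16,zt-100,zt+4),("boards",-130,-5,60,150)):/; s/w=t\[t\[:,1\]\*s_>60\]/w=t[abs(t[:,1]-75*s_)<6]/' b.py; sed -i 's/(120,220,190,290)/(140,200,215,275)/' b.py; python3 b.py d2
```

```text
tcp_pos: [0.6049, 0.2258, 0.128]
tool_rot: [2.161, 2.276, 0.006]
wrist_force: [8.2, 0.2, 0.6]
[8.19537399 0.17531873 0.55104987] [-0.07107285 -1.46859906  0.07519449] [[-0.052, 0.9986, 0.0046], [0.9986, 0.052, 0.0006], [0.0003, 0.0047, -1.0]]
[[0.01,0.06,0,0.03,0,-0.01]]
tcp nest [[ 6.24897518 -0.24158846]] 0.12798102017591811 [8.2 0.2 0.6]
top panel -1 6 y [-72.8 -71.1 -69.4] x [3.1 5.6 9.4]
top boards -1 1 y [-74.4 -74.4 -74.4] x [-8.1 -8.1 -8.1]
side panel 1 2 y [70.7 72.1 73.5] x [3.5 4.3 5.1]
side panel -1 60 y [-77.7 -73.2 -69.2] x [ 2.2  5.8 11.3]
side boards 1 45 y [69.1 69.8 72.5] x [-97.7 -38.9  -6.2]
side boards -1 796 y [-78.3 -73.9 -69.6] x [-128.   -69.8   -8.4]
```

View pics/d2.png

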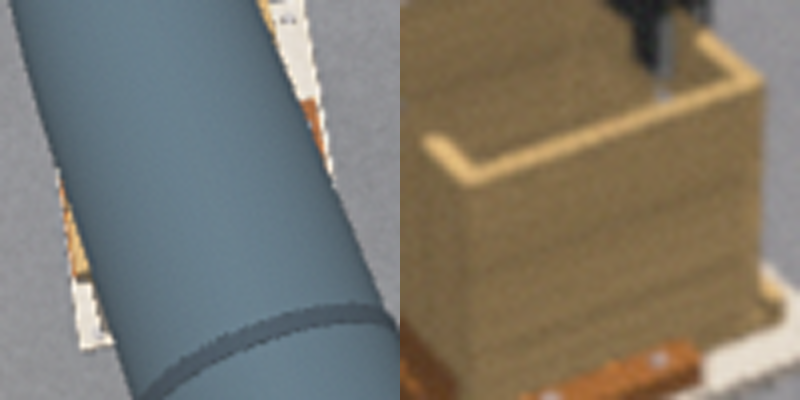

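The panel top is level with the side-board tops and its end is flush with the board's outer face (right view, corner at (760,78)). Now I check flatness by a slight tilt while pressing.

```bash
cat > f.py <<'E'
from h import *
st=env.sense();M=R.from_rotvec(st['tool_rot']).as_matrix()
print('F',st['wrist_force'].round(2),'T',st['wrist_torque'].round(3),'tilt',M[:2,2].round(4),'nest',loc(st['tcp_pos'][None,:2]*1000,np.array([598.6,225.7,.054])).round(2),st['tcp_pos'][2].round(4),'yaw',np.arctan2(M[1,1],M[0,1]).round(4),st['time'])
E
python3 -m crank '[[0,0,0.02,0.05,0,0],[0,0,0,0,0,0],[0,0,0,0,0,0]]' >/dev/null; python3 f.py
python3 -m crank '[[0,0,0,0.05,0,0],[0,0,0,0,0,0],[0,0,0,0,0,0]]' >/dev/null; python3 f.py
python3 -m crank '[[0,0,0,0.05,0,0],[0,0,0,0,0,0],[0,0,0,0,0,0]]' >/dev/null; python3 f.py
```

```text
F [ 5.59 -0.02  3.71] T [-0.149 -1.339  0.089] tilt [-0.0022  0.0001] nest [[ 6.13 -0.29]] 0.128 yaw 0.052 13.55
F [ 5.16 -0.7   3.18] T [-0.072 -1.677  0.055] tilt [-0.0087 -0.0003] nest [[ 6.34 -0.28]] 0.128 yaw 0.052 13.85
F [6.03 0.51 2.63] T [-0.051 -1.966  0.025] tilt [-0.0149 -0.0006] nest [[ 6.74 -0.26]] 0.128 yaw 0.052 14.15
```

```bash
python3 -m crank '[[0,0,0,-0.08,0,0],[0,0,0,0,0,0],[0,-0.03,0,0,0,0],[0,0,0,0,0,0],[0,0,0,0,0,0]]' >/dev/null; python3 f.py
python3 -m crank '[[0,-0.02,0,0,0,0],[0,0,0,0,0,0],[0,0,0,0,0,0]]' >/dev/null; python3 f.py
python3 -m crank '[[0,0,0,0,0,0],[0,0,0,0,0,0],[0,0,0,0,0,0]]' >/dev/null; python3 f.py
```

```text
F [8.43 0.06 2.6 ] T [-0.046 -2.069  0.044] tilt [-0.0032  0.0002] nest [[ 6.09 -0.24]] 0.128 yaw 0.0519 14.65
F [10.4   0.67  1.32] T [-0.023 -2.301  0.081] tilt [-0.0023  0.0002] nest [[ 6.07 -0.25]] 0.128 yaw 0.0518 14.95
F [11.06  0.16  0.83] T [-0.035 -2.354  0.062] tilt [-0.0022  0.0003] nest [[ 6.12 -0.24]] 0.128 yaw 0.0518 15.25
```

```bash
python3 -m crank '[[0,-0.01,0.02,0.02,0,0],[0,0,0,0,0,0],[0,0,0,0,0,0],[0,0,0,0,0,0]]' >/dev/null; python3 f.py
for i in 1 2 3; do python3 -m crank '[[0,0,0,0,0,0],[0,0,0,0,0,0]]' >/dev/null; python3 f.py; done
```

```text
F [10.18  0.04  3.18] T [-0.071 -2.302  0.067] tilt [-0.0041  0.0002] nest [[ 6.05 -0.24]] 0.128 yaw 0.0518 15.65
F [9.89 0.19 3.07] T [-0.105 -2.249  0.1  ] tilt [-0.0041  0.0002] nest [[ 6.05 -0.21]] 0.128 yaw 0.0519 15.85
F [10.05 -0.07  3.52] T [-0.077 -2.282  0.063] tilt [-0.0041  0.0002] nest [[ 6.07 -0.25]] 0.128 yaw 0.0518 16.05
F [ 8.68 -0.77  3.5 ] T [-0.093 -2.246  0.05 ] tilt [-0.004   0.0002] nest [[ 6.09 -0.25]] 0.128 yaw 0.0518 16.25
```

```bash
python3 -m crank '[[0,-0.03,0.01,0.01,0,0],[0,0,0,0,0,0],[0,0,0,0,0,0],[0,0,0,0,0,0]]' >/dev/null; python3 f.py
for i in 1 2 3; do python3 -m crank '[[0,0,0,0,0,0]]' >/dev/null; python3 f.py; done
```

```text
F [11.54  0.24  3.87] T [-0.083 -2.633  0.067] tilt [-0.0037  0.0002] nest [[ 6.07 -0.24]] 0.128 yaw 0.0517 16.65
F [11.38  0.24  2.9 ] T [-0.096 -2.62   0.089] tilt [-0.0037  0.0002] nest [[ 6.06 -0.23]] 0.128 yaw 0.0517 16.75
F [11.67  0.29  2.92] T [-0.054 -2.591  0.018] tilt [-0.0037  0.0003] nest [[ 6.07 -0.21]] 0.128 yaw 0.0518 16.85
F [10.53  1.19  2.51] T [-0.043 -2.598  0.041] tilt [-0.0037  0.0003] nest [[ 6.08 -0.22]] 0.128 yaw 0.0518 16.95
```

```bash
python3 -m crank '[[0,-0.01,0,0,0,0],[0,0,0,0,0,0],[0,0,0,0,0,0],[0,0,0,0,0,0],[0,0,0,0,0,0]]' >/dev/null; python3 f.py
for i in 1 2 3 4 5; do python3 -m crank '[[0,0,0,0,0,0],[0,0,0,0,0,0],[0,0,0,0,0,0],[0,0,0,0,0,0],[0,0,0,0,0,0]]' >/dev/null; python3 f.py; done
```

```text
F [12.84  0.51  2.35] T [ 0.011 -2.713  0.022] tilt [-0.0031  0.0003] nest [[ 6.12 -0.25]] 0.128 yaw 0.0517 17.45
F [12.76  0.86  1.92] T [-0.013 -2.715  0.1  ] tilt [-0.0032  0.0003] nest [[ 6.08 -0.23]] 0.128 yaw 0.0517 17.95
F [12.79  0.38  1.45] T [-0.035 -2.692  0.047] tilt [-0.0032  0.0003] nest [[ 6.09 -0.24]] 0.128 yaw 0.0516 18.45
F [12.2   0.65  3.8 ] T [-1.000e-03 -2.718e+00  9.500e-02] tilt [-0.0032  0.0003] nest [[ 6.05 -0.25]] 0.128 yaw 0.0517 18.95
F [12.58 -0.11  2.22] T [-0.084 -2.737  0.056] tilt [-0.0033  0.0003] nest [[ 6.05 -0.23]] 0.1279 yaw 0.0517 19.45
F [12.74  0.68  2.75] T [-0.011 -2.737  0.064] tilt [-0.0032  0.0003] nest [[ 6.07 -0.24]] 0.128 yaw 0.0517 19.95
```

The push has held at about 12.6 N for 2.5 s, with the panel seated and flat.

```bash
python3 -c "
from h import *
print(env.sign_off())"
```

```text
the job is handed in; nothing more can be done
None
```

I handed the job in with the front panel down in the groove, perch outwards, its ends flush to about 1 mm and its top level with the side boards; the arm was still gripping it and had pressed it against the side boards at about 12.6 N for 2.5 s, flatness judged from wrist forces because the arm hid the front from the cameras.

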